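# Dock the row of sample tins and stack the last one

## Robot

A 7-joint arm with a two-finger parallel gripper is mounted at the origin on the work surface. World frame = base frame: x ahead of the robot, y to its left, z up, the work surface at z = 0. Lengths are in m, angles in rad, forces in N, time in s.
With the tool pointing down it reaches from about 0.425 to 0.925 m from the base axis. Payload 6.8 kg.
Tool frame: the origin (TCP) lies at the very end of the fingers, on their centre line; the grasp point (between the pads) lies 19 mm behind it (r.grip_depth is the distance from the TCP to the grasp point, in m); z points along the fingers, y is the direction in which the jaws open and shut (so a half turn about z gives the same grasp; the last joint's range is limited). The gripper opens to 85 mm and grips with 20 to 120 N. Pads are 22 mm wide; open, the fingers measure 114 mm over their backs; the gripper's body (76 mm by 85 mm) begins 54 mm behind the grasp point. The pads swing forward as they close: fully open they stand 13 mm farther back than shut.
Start: joints at [1.149, 0.477, 0.022, 1.555, -0.011, 1.109, -0.083], TCP at [0.208, -0.642, 0.231] pointing down, gripper open.
Joint ranges: [-2.96, 2.96], [-0.34, 2.1], [-1.41, 1.46], [0.24, 2.44], [-1.37, 4.51], [0.17, 1.92], [-2.96, 2.96]. Speed limits (rad/s): [2.39, 2.39, 3.14, 3.14, 3.14, 3.14, 3.14].

## Interface

Orientations are given as a rotation vector (axis times angle).
In Python, from bench import status, eyes, workorder, spotter, r gives the robot as it stands.
- The arm moves only by the tool drive_tool, never from a script. Its argument "commands" is a list of rows, each an object of numbers: "rx", "ry", "rz": the turn, a rotation vector about the world's x, y, z normalised to -1 to 1, where 1 is 8 degrees; "tx", "ty", "tz": the shift along the world's x, y, z normalised to -1 to 1, where 1 is 20 mm; "grip": the closure, from -1 (fully open) to 1 (shut). A call has 1 to 10 rows; each row shifts and turns the commanded pose from where the row before left it; what a row does not reach is not made up. A row lasts 1/8 s, in which the tool goes at most 62.5 mm and 10.7 degrees, less where a joint would pass 70% of its speed; a pose out of reach is approached as far as the arm can. A call with a number of a shift or a turn outside -1 to 1 is refused whole. A call with a gripper value outside its range is refused whole. The fingers move at their own pace and stop on an object; "grip_force" is the grip in N (left out, the last holds). Time passes only in rows, so rows that do not move let the fingers close. It gives the time, the measured TCP pose, the force and the opening at its end, in the units of the state.
- status.get_obs(): the state, without advancing time (a new reading comes with each control period).
- eyes.grab_frame(name): name is "side" or "top" or "wrist"; returns a dict with "frame" (420x560x3 uint8, blue, green, red), "range_z" (420x560 float32, m along the optical axis (not along the pixel's ray), 0 where there is no reading), "fx", "fy", "cx", "cy" (pixels), "T" (4x4, takes a point from camera to world coordinates); the wrist camera has in their place "T_tool_cam" (4x4, takes a point from camera to tool coordinates, whose origin is the TCP and whose axes are the flange's). Camera axes: x right, y down, z forward; pixel columns grow to the right and rows downward; lengths in m; the calibration is good to about 2 mm. The wrist camera is an equidistant fisheye: a pixel r from the principal point sees the ray r / f radians off the axis. A picture is of the moment at which its call begins: read the wrist's pose just before it.
- workorder.hand_in(): hands the job in, once; it reports no verdict.
Trained networks look in the newest picture that a camera, given by its name, has taken for a name from the list of things; names that differ only in an ending like _2 or _b are one class to them, and where a whole thing is asked for, a point or a joint stands for the part that bears it (a point fixed in the world has none). Each returns a list of dicts, best first, with "confidence" (0 to 1); they miss things now and then, are a little off and sometimes report something else, mostly with a low value. They report only what shows in the picture. A call takes as long as a camera call. They do not tell look-alikes from the thing itself.
- spotter.boxes_of(camera, target): "position" ([column, row] as shares, 0 to 1, of the picture: columns of its width, rows of its height, amid what is visible of it).
- spotter.masks_of(camera, target): "mask" (420x560 bool, what is visible of it) and "position" ([column, row] as shares, 0 to 1, of the picture: columns of its width, rows of its height, amid what is visible of it).
The state is a dict: "clock": time; "joints": joint angles; "qvel": joint speeds; "tau": joint torques, N m; "tcp_pos": TCP position; "orientation": TCP orientation; "contact_force": force on the tool from outside, world axes, zero at the start; "moment": the same for the moment, N m; "grip_width": finger opening in m.
Only numpy, scipy, OpenCV 4.12 (cv2) and the standard library are available. Lean on these libraries where they do the work, as an engineer would, in place of code of your own. Each camera call takes 0.05 s, during which the arm holds its last target.

## Task

Put the cupping samples away: push the row of three lidded tins along the table as one block, without picking them up or letting the row break apart or buckle, into the railed dock until the front tin is against the end stop and all three are tight together. Then pick up the fourth tin, which stands apart, and set it down on the middle tin of the row so that its base locks over the lid lugs, without dropping it. Leave the drinking glass and the jar beside the fourth tin where they are.

Things in the scene. Friction and masses are not known exactly. Their poses are not given: they have to be found in the camera images.
- dock: Dark steel dock fixed on the table, no floor: two rails 25 mm high, 8 mm thick, 98 mm apart inside, with an end stop. Origin on the table at the mouth end of the straight rails, midway; y points into the dock (push direction), x across, z up. From y = 0 to -40 mm the rails flare to 148 mm apart. Fully home, the row's origins are at y = 130, 70, 10 mm, so the rear tin stands 20 mm out of the straight rails.
- dock_stop (a point): Point on the table at the middle of the end stop's inner face, 160 mm along the dock's y; the stop is 40 mm high. Axes as the dock's.
- tin_lead: Front tin of the row of three, nearest the dock. All four tins are alike: closed steel, pale wooden lid, about 0.14 to 0.27 kg, 90 mm along x, 60 mm along y, 60 mm high to the lid's face; origin at the centre of the underside, z up. The row stands on the table before the mouth along the dock's y, 90 mm wide faces together, gaps 2 to 4 mm, slightly crooked.
- tin_mid: Middle tin of the row (as tin_lead), which takes the fourth tin. Each lid carries two black round lugs at x = +22 and -22 mm, y = 0: 22 mm across at the foot, 16 mm at the top, 7 mm high.
- tin_tail: Rear tin of the row (as tin_lead), farthest from the dock. Its free 90 mm wide face, 30 mm behind its origin, is where to push.
- tin_spare: Fourth tin (as tin_lead), alone at the far side, in line with a glass and a jar; its place among them varies. Each underside has two square pockets, 28 mm wide, 8 mm deep, at x = +22 and -22 mm, so a tin set squarely on another, either way round, drops over its lugs until its underside rests on the lid, origin 60 mm above the other's. Grip it across its 60 mm width.
- glass: Bystander: an empty clear glass cup, about 82 mm across the rim, 68 mm high, standing near the fourth tin; origin at the centre of its underside.
- jar: Bystander: a closed amber jar, 68 mm across, 70 mm high, standing near the fourth tin; origin at the centre of its underside.
Not all that is in view belongs to the job. Leave any green or yellow look-alike of the tin_tail alone.

How it is judged:
By the outcome, as a careful person would: the job done as asked, in the order asked, and still so for the second after the job is handed in, with the robot touching nothing.
It also fails if it takes over 67 s, if anything falls off the work surface, if the arm or the gripper's body presses on something with over 40 N, if the wrist force passes 120 N, or if a joint passes its speed limit or range.

## Working session

There is one attempt and no reset: what is moved stays moved. The work goes in short steps, Python scripts to look and compute and a tool call to move; the robot and the scene stay as the last step left them, time stands still between calls to the robot, and variables do not carry over. Pictures are saved under pics/ and viewed, and the job is handed in when it is done.

Besides the shell and the picture viewer there is one more tool, called after ">>>" in YAML: its name, and indented under it one key for each argument. drive_tool: Moves the arm, as the interface text tells. Scaled input: -1 to 1 covers 20 mm each way for a shift and 8 degrees each way for a turn. Its arguments: {"type":"object","properties":{"commands":{"type":"array","items":{"type":"object","properties":{"rx":{"type":"number"},"ry":{"type":"number"},"rz":{"type":"number"},"tx":{"type":"number"},"ty":{"type":"number"},"tz":{"type":"number"},"grip":{"type":"number"}}}},"grip_force":{"type":"number"}},"required":["commands"]}

```bash
ls; mkdir -p pics
cat > h.py <<'E'
import numpy as np, cv2
from bench import status, eyes, workorder, spotter, r
def pts(f):
    z=f["range_z"]; v,u=np.mgrid[0:z.shape[0],0:z.shape[1]]
    P=np.stack([(u-f["cx"])/f["fx"]*z,(v-f["cy"])/f["fy"]*z,z],-1)
    return P@f["T"][:3,:3].T+f["T"][:3,3]
E
python3 - <<'E'
from h import *
o=status.get_obs(); print({k:np.round(v,3) for k,v in o.items()})
for n in("top","side"):
    f=eyes.grab_frame(n); cv2.imwrite(f"pics/{n}0.png",f["frame"]); print(n,f["fx"],f["T"].round(3).tolist())
    for t in("dock","tin_lead","glass","jar"):
        for d in spotter.masks_of(n,t):
            P=pts(f)[d["mask"]&(f["range_z"]>0)]
            print(t,round(d["confidence"],2),np.round(np.array(d["position"])*[560,420]),np.median(P,0).round(3) if len(P) else 0)
E
```

```text
pics
{'clock': np.float64(0.0), 'joints': array([ 1.149,  0.478,  0.022,  1.556, -0.011,  1.109, -0.083]), 'qvel': array([-0.002,  0.001,  0.002, -0.001,  0.001,  0.   , -0.   ]), 'tau': array([ 0.0000e+00, -5.9645e+01,  1.6080e+00, -2.8119e+01,  1.2000e-02,
        9.0000e-03,  0.0000e+00]), 'tcp_pos': array([ 0.208, -0.641,  0.23 ]), 'orientation': array([-3.101e+00, -4.910e-01,  1.000e-03]), 'contact_force': array([-0.057,  0.599, -0.556]), 'moment': array([-0.014,  0.04 , -0.031]), 'grip_width': np.float64(0.085)}
top 473.50167913299606 [[0.007, -0.987, 0.163, 0.352], [-1.0, -0.002, 0.031, -0.059], [-0.03, -0.163, -0.986, 1.063], [0.0, 0.0, 0.0, 1.0]]
dock 0.88 [182. 240.] [0.483 0.161 0.024]
tin_lead 0.88 [289. 242.] [ 0.471 -0.047  0.06 ]
glass 0.8 [197. 148.] [0.698 0.168 0.03 ]
jar 0.55 [344. 155.] [ 0.671 -0.162  0.068]
side 420.5779199562859 [[-0.931, -0.279, 0.234, 0.315], [-0.364, 0.691, -0.624, 0.474], [0.012, -0.667, -0.745, 0.641], [0.0, 0.0, 0.0, 1.0]]
dock 0.64 [243. 324.] [0.471 0.206 0.023]
tin_lead 0.74 [294. 212.] [ 0.471 -0.022  0.058]
glass 0.97 [138. 258.] [0.695 0.16  0.041]
jar 0.62 [225. 149.] [ 0.674 -0.148  0.047]
```

View pics/top0.png

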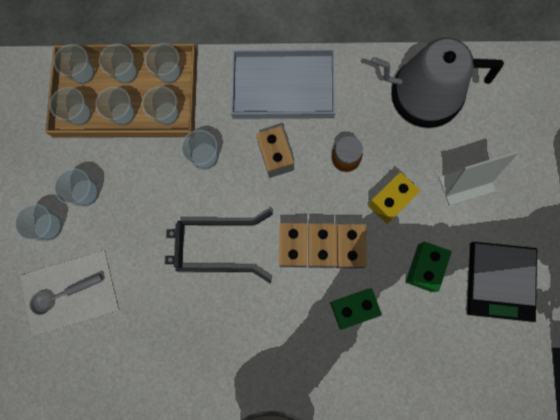

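View pics/side0.png

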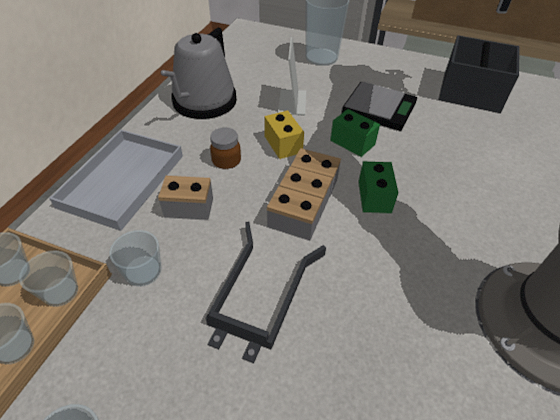

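The top view shows the row of wooden tins at (293/322/352, 243), with the lead tin on the left next to the dock mouth at x≈270 and the stop at (180, 245).

Candidates:
- **Row tail:** wooden, (352, 245). This is the one to push.
- **Spare:** wooden, (275, 150), between the glass at (200, 148) and the jar at (347, 152).
- **Look-alikes:** yellow (394, 196), green (429, 265) and green (356, 308). I'll leave these alone.

Next I'll measure these precisely and check a close crop.

```bash
cat >> h.py <<'E'
def lugs(f,zlo=0.055,zhi=0.075,show=None):
    """tins: lid points coloured wood/dark at height; returns world points cloud"""
    P=pts(f); return P
def rect(P2):
    (c,s,a)=cv2.minAreaRect(P2.astype(np.float32)*1000); return np.round(c,1),np.round(s,1),round(a,2)
E
python3 - <<'E'
from h import *
f=eyes.grab_frame("top"); P=pts(f); im=f["frame"]
hsv=cv2.cvtColor(im,cv2.COLOR_BGR2HSV)
wood=(hsv[...,0]>5)&(hsv[...,0]<22)&(hsv[...,1]>80)&(P[...,2]>.05)&(P[...,2]<.066)&(f["range_z"]>0)
wood[:,:220]=0
n,l,st,c=cv2.connectedComponentsWithStats(wood.astype(np.uint8),connectivity=4)
for i in range(1,n):
    if st[i,4]>80:
        q=P[l==i]; print(st[i],c[i].round(1),rect(q[:,:2]),np.median(q[:,2]).round(4))
d=(P[...,2]>.015)&(P[...,2]<.05)&(f["range_z"]>0); 
m=np.zeros_like(d); m[200:290,160:277]=1; d&=m&(hsv[...,2]<90)
q=P[d]; print(len(q),q.min(0),q.max(0))
print("rails:")
for y in np.arange(-.01,.24,.01):
    s=q[abs(q[:,1]-y)<.005]; a=s[s[:,0]>.477];b=s[s[:,0]<.477]
    if len(a) and len(b): print(round(y,2),a[:,0].min().round(4),a[:,0].max().round(4),b[:,0].min().round(4),b[:,0].max().round(4),np.median(s[:,2]).round(3))
# lugs: dark blobs
dk=((hsv[...,2]<45)&(P[...,2]>.055)&(P[...,2]<.08)).astype(np.uint8)
n,l,st,c=cv2.connectedComponentsWithStats(dk)
for i in range(1,n):
    if 15<st[i,4]<250:
        q=P[l==i]; print("lug",c[i].round(1),st[i,4],q.mean(0).round(4))
# other colours
for nm,lo,hi in(("yel",22,35),("grn",45,80)):
    mm=((hsv[...,0]>lo)&(hsv[...,0]<hi)&(hsv[...,1]>120)&(P[...,2]>.03)).astype(np.uint8)
    n,l,st,c=cv2.connectedComponentsWithStats(mm)
    for i in range(1,n):
        if st[i,4]>80:q=P[l==i];print(nm,q.min(0).round(3),q.max(0).round(3))
cv2.imwrite("pics/crop0.png",cv2.resize(im[110:300,160:450],None,fx=2.7,fy=2.7,interpolation=cv2.INTER_CUBIC))
E
```

```text
[257 126  37  46 980] [274.4 148.5] (array([686.3,  -4.7]), array([90.2, 59.8]), 17.88) 0.0598
[ 279  223   28   42 1041] [292.7 243.7] (array([474. , -45.9]), array([57.8, 88.7]), 89.99) 0.0598
[ 309  224   58   43 2146] [337.1 244.5] (array([ 471.6, -141.4]), array([120.6,  89.7]), 89.95) 0.0599
1067 [0.39518035 0.00269006 0.01505177] [0.55338145 0.2145393  0.0441621 ]
rails:
0.0 0.5477 0.5506 0.3976 0.3997 0.025
0.01 0.5404 0.5534 0.3952 0.4063 0.024
0.02 0.5345 0.5486 0.3996 0.4105 0.024
0.03 0.5289 0.5422 0.4059 0.4193 0.024
0.04 0.5233 0.535 0.4126 0.4235 0.025
0.05 0.5226 0.531 0.4169 0.4235 0.024
0.06 0.5233 0.5307 0.4171 0.4235 0.025
0.07 0.5228 0.5308 0.4169 0.4235 0.024
0.08 0.5224 0.5304 0.4171 0.4234 0.025
0.09 0.5227 0.531 0.4172 0.4233 0.025
0.1 0.523 0.5307 0.4171 0.4235 0.025
0.11 0.5227 0.5311 0.4186 0.4232 0.025
0.12 0.5225 0.5303 0.4187 0.4233 0.025
0.13 0.523 0.5306 0.4183 0.4255 0.025
0.14 0.5232 0.5304 0.4184 0.4255 0.024
0.15 0.5229 0.5306 0.4186 0.4254 0.025
0.16 0.5232 0.5306 0.4184 0.4253 0.024
0.17 0.523 0.5305 0.4183 0.4252 0.025
0.18 0.5235 0.5309 0.4183
[... 379 characters left out ...]
 61 [ 0.5627 -0.2515  0.066 ]
lug [292.9 233.3] 64 [ 0.4947 -0.0468  0.066 ]
lug [322.4 233.9] 62 [ 0.4935 -0.1095  0.0657]
lug [351.6 234.5] 66 [ 0.4923 -0.1712  0.0662]
lug [417.2 261.9] 76 [ 0.4355 -0.3085  0.0591]
lug [434.7 255.6] 132 [ 0.4483 -0.3443  0.0635]
lug [292.8 254. ] 64 [ 0.4504 -0.0467  0.0661]
lug [322.6 254.4] 63 [ 0.4499 -0.1095  0.066 ]
lug [352.2 255.1] 74 [ 0.4486 -0.1718  0.0659]
lug [428.4 275.5] 124 [ 0.4068 -0.3293  0.0639]
lug [366.5 304.6] 120 [ 0.3463 -0.1997  0.0642]
lug [346.5 311.7] 115 [ 0.3315 -0.1581  0.0643]
yel [ 0.528 -0.318  0.031] [ 0.631 -0.215  0.071]
grn [ 0.352 -0.378  0.03 ] [ 0.477 -0.059  1.063]
grn [ 0.298 -0.228  0.033] [ 0.378 -0.059  1.063]
```

View pics/crop0.png

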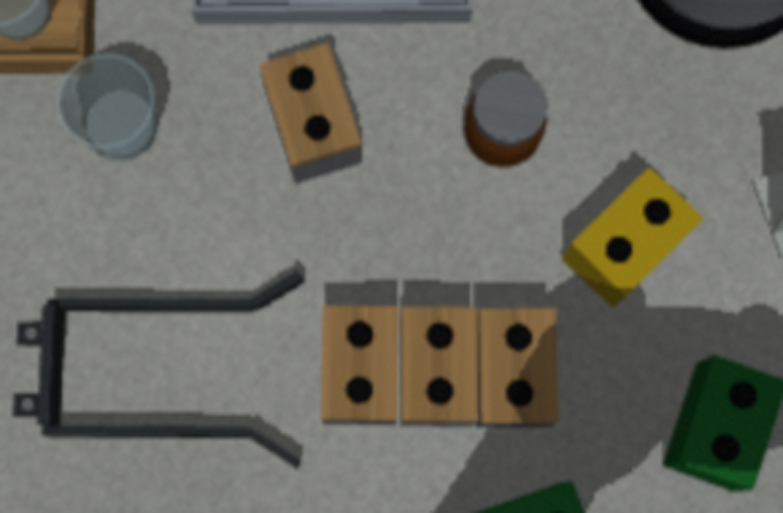

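The crop confirms the choice. The row lugs lie at x≈0.494/0.449 and y≈-0.047/-0.110/-0.172. The dock centreline is x≈0.474, the mouth is at y≈0.045 and the stop is at y≈0.205. The spare sits at (0.685, -0.005) with its long axis at 17°. First I'll bring the tool behind the tail with the jaws along x.

>>> drive_tool:
  commands:
    - {"tx":0.66,"ty":1,"rz":1,"grip":-0.2}
    - {"tx":0.66,"ty":1,"rz":1,"grip":-0.2}
    - {"tx":0.66,"ty":1,"rz":1,"grip":-0.2}
    - {"tx":0.66,"ty":1,"rz":1,"grip":-0.2}
    - {"tx":0.66,"ty":1,"rz":1,"grip":-0.2}
    - {"tx":0.66,"ty":1,"rz":1,"grip":-0.2}
    - {"tx":0.66,"ty":1,"rz":1,"grip":-0.2}
    - {"tx":0.66,"ty":1,"rz":1,"grip":-0.2}
    - {"tx":0.66,"ty":1,"rz":1,"grip":-0.2}
    - {"tx":0.66,"ty":1,"grip":-0.2}

```text
validation failed for argument at $.co...
```

>>> drive_tool:
  commands:
    - {"tx":0.66,"ty":1,"tz":-0.5,"grip":-0.2}
    - {"tx":0.66,"ty":1,"tz":-0.5,"grip":-0.2}
    - {"tx":0.66,"ty":1,"tz":-0.5,"grip":-0.2}
    - {"tx":0.66,"ty":1,"tz":-0.5,"grip":-0.2}
    - {"tx":0.66,"ty":1,"tz":-0.5,"grip":-0.2}
    - {"tx":0.66,"ty":1,"tz":-0.5,"grip":-0.2}
    - {"tx":0.66,"ty":1,"tz":-0.5,"grip":-0.2}
    - {"tx":0.66,"ty":1,"tz":-0.5,"grip":-0.2}
    - {"tx":0.66,"ty":1,"tz":-0.5,"grip":-0.2}
    - {"grip":-0.2}

```text
validation failed for argument at $.co...
```

>>> drive_tool:
  commands:
    - {"tx":0.66,"ty":1,"tz":0,"rx":0,"ry":0,"rz":1,"grip":-0.2}

```text
clock: 0.68
tcp_pos: [0.2199, -0.6231, 0.2312]
orientation: [3.061, 0.706, -0.002]
contact_force: [0.6, 0.1, -0.6]
grip_width: 0.0698
```

>>> drive_tool:
  commands:
    - {"tx":0.66,"ty":1,"tz":0,"rx":0,"ry":0,"rz":1,"grip":-0.2}
    - {"tx":0.66,"ty":1,"tz":0,"rx":0,"ry":0,"rz":1,"grip":-0.2}
    - {"tx":0.66,"ty":1,"tz":0,"rx":0,"ry":0,"rz":1,"grip":-0.2}
    - {"tx":0.66,"ty":1,"tz":0,"rx":0,"ry":0,"rz":1,"grip":-0.2}
    - {"tx":0.66,"ty":1,"tz":0,"rx":0,"ry":0,"rz":1,"grip":-0.2}
    - {"tx":0.66,"ty":1,"tz":0,"rx":0,"ry":0,"rz":1,"grip":-0.2}
    - {"tx":0.66,"ty":1,"tz":0,"rx":0,"ry":0,"rz":1,"grip":-0.2}
    - {"tx":0.66,"ty":1,"tz":0,"rx":0,"ry":0,"rz":1,"grip":-0.2}
    - {"tx":0.66,"ty":1,"tz":0,"rx":0,"ry":0,"rz":0,"grip":-0.2}
    - {"tx":0.66,"ty":1,"tz":0,"rx":0,"ry":0,"rz":0,"grip":-0.2}

```text
clock: 1.92
tcp_pos: [0.3539, -0.4215, 0.2315]
orientation: [2.222, 2.221, -0.0]
contact_force: [-0.5, -0.1, -0.2]
grip_width: 0.0512
```

>>> drive_tool:
  commands:
    - {"tx":0.66,"ty":1,"tz":-0.5,"rx":0,"ry":0,"rz":0,"grip":-0.2}
    - {"tx":0.66,"ty":1,"tz":-0.5,"rx":0,"ry":0,"rz":0,"grip":-0.2}
    - {"tx":0.66,"ty":1,"tz":-0.5,"rx":0,"ry":0,"rz":0,"grip":-0.2}
    - {"tx":0.66,"ty":1,"tz":-0.5,"rx":0,"ry":0,"rz":0,"grip":-0.2}
    - {"tx":0.66,"ty":1,"tz":-0.5,"rx":0,"ry":0,"rz":0,"grip":-0.2}
    - {"tx":0.66,"ty":1,"tz":-0.5,"rx":0,"ry":0,"rz":0,"grip":-0.2}
    - {"tx":0.66,"ty":1,"tz":-0.5,"rx":0,"ry":0,"rz":0,"grip":-0.2}
    - {"tx":0.66,"ty":1,"tz":-0.5,"rx":0,"ry":0,"rz":0,"grip":-0.2}
    - {"tx":0,"ty":0,"tz":-0.5,"rx":0,"ry":0,"rz":0,"grip":-0.2}
    - {"tx":0,"ty":0,"tz":-0.5,"rx":0,"ry":0,"rz":0,"grip":-0.2}

```text
clock: 3.18
tcp_pos: [0.4587, -0.263, 0.1308]
orientation: [2.223, 2.22, -0.001]
contact_force: [0.4, -0.2, 0.1]
grip_width: 0.0511
```

>>> drive_tool:
  commands:
    - {"tx":0.32,"ty":0.55,"tz":0,"rx":0,"ry":0,"rz":0,"grip":-0.2}
    - {"tx":0.3,"ty":0.55,"tz":-0.5,"rx":0,"ry":0,"rz":0,"grip":-0.2}
    - {"tx":0,"ty":0,"tz":-0.8,"rx":0,"ry":0,"rz":0,"grip":-0.2}
    - {"tx":0,"ty":0,"tz":-0.8,"rx":0,"ry":0,"rz":0,"grip":-0.2}
    - {"tx":0,"ty":0,"tz":-0.8,"rx":0,"ry":0,"rz":0,"grip":-0.2}
    - {"tx":0,"ty":0,"tz":-0.8,"rx":0,"ry":0,"rz":0,"grip":-0.2}
    - {"tx":0,"ty":0,"tz":-0.8,"rx":0,"ry":0,"rz":0,"grip":-0.2}
    - {"tx":0,"ty":0,"tz":-0.8,"rx":0,"ry":0,"rz":0,"grip":-0.2}
    - {"tx":0,"ty":0,"tz":-0.5,"rx":0,"ry":0,"rz":0,"grip":-0.2}
    - {"tx":0,"ty":0,"tz":0,"rx":0,"ry":0,"rz":0,"grip":-0.2}

```text
clock: 4.42
tcp_pos: [0.4711, -0.2398, 0.0145]
orientation: [-2.221, -2.22, 0.001]
contact_force: [0.1, -0.4, 0.6]
grip_width: 0.0512
```

Run:
```python
from h import *
f=eyes.grab_frame("side"); cv2.imwrite("pics/s1.png",f["frame"])
f=eyes.grab_frame("top"); cv2.imwrite("pics/t1.png",f["frame"])
print({k:np.round(v,3) for k,v in status.get_obs().items()})
```

```text
{'clock': np.float64(4.525), 'joints': array([ 0.613,  0.572, -0.326,  2.035,  0.321,  0.582,  0.065]), 'qvel': array([ 0.003, -0.01 , -0.002, -0.003,  0.001,  0.001,  0.   ]), 'tau': array([-5.3000e-02, -5.2047e+01, -3.3630e+00, -1.6161e+01,  1.4000e-02,
        6.0000e-03, -6.0000e-03]), 'tcp_pos': array([ 0.472, -0.24 ,  0.016]), 'orientation': array([2.221, 2.221, 0.   ]), 'contact_force': array([-0.115,  0.255,  0.678]), 'moment': array([ 0.08 , -0.02 ,  0.035]), 'grip_width': np.float64(0.052)}
```

View pics/s1.png

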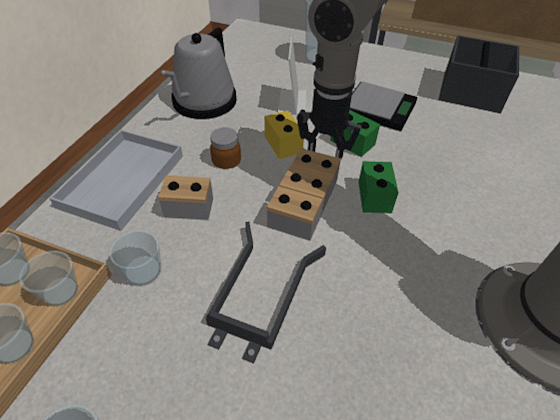

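View pics/t1.png

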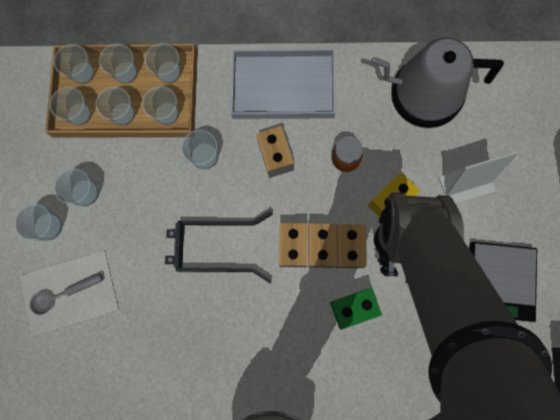

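The fingers are at (385, 245) behind the tail, clear of the yellow and green tins, so I'll start the slow push.

>>> drive_tool:
  commands:
    - {"tx":0,"ty":0.3,"tz":0,"rx":0,"ry":0,"rz":0,"grip":-0.2}
    - {"tx":0,"ty":0.3,"tz":0,"rx":0,"ry":0,"rz":0,"grip":-0.2}
    - {"tx":0,"ty":0.2,"tz":0,"rx":0,"ry":0,"rz":0,"grip":-0.2}
    - {"tx":0,"ty":0.2,"tz":0,"rx":0,"ry":0,"rz":0,"grip":-0.2}
    - {"tx":0,"ty":0.2,"tz":0,"rx":0,"ry":0,"rz":0,"grip":-0.2}
    - {"tx":0,"ty":0.2,"tz":0,"rx":0,"ry":0,"rz":0,"grip":-0.2}
    - {"tx":0,"ty":0.2,"tz":0,"rx":0,"ry":0,"rz":0,"grip":-0.2}
    - {"tx":0,"ty":0.2,"tz":0,"rx":0,"ry":0,"rz":0,"grip":-0.2}
    - {"tx":0,"ty":0.2,"tz":0,"rx":0,"ry":0,"rz":0,"grip":-0.2}
    - {"tx":0,"ty":0,"tz":0,"rx":0,"ry":0,"rz":0,"grip":-0.2}

```text
clock: 5.78
tcp_pos: [0.4716, -0.1996, 0.0153]
orientation: [-2.221, -2.221, -0.0]
contact_force: [-0.2, -1.6, -0.9]
grip_width: 0.051
```

```bash
cat >> h.py <<'E'
def look(tag,n="top"):
    f=eyes.grab_frame(n); P=pts(f); im=f["frame"]; hsv=cv2.cvtColor(im,cv2.COLOR_BGR2HSV)
    cv2.imwrite(f"pics/{tag}.png",im)
    dk=((hsv[...,2]<45)&(P[...,2]>.055)&(P[...,2]<.08)&(P[...,0]>.42)&(P[...,0]<.53)&(P[...,1]>-.22)&(P[...,1]<.21)).astype(np.uint8)
    k,l,st,c=cv2.connectedComponentsWithStats(dk)
    for i in range(1,k):
        if 15<st[i,4]<250: print("lug",c[i].round(1),st[i,4],P[l==i].mean(0).round(4))
    print("top lid y ext");
    w=(hsv[...,0]>5)&(hsv[...,0]<22)&(hsv[...,1]>80)&(P[...,2]>.05)&(P[...,2]<.066)&(P[...,0]>.41)&(P[...,0]<.54)&(P[...,1]>-.22)
    k,l,st,c=cv2.connectedComponentsWithStats(w.astype(np.uint8),connectivity=4)
    for i in range(1,k):
        if st[i,4]>80: print(st[i],rect(P[l==i][:,:2]))
    o=status.get_obs(); print(o["clock"],o["tcp_pos"].round(4),o["contact_force"].round(2))
E
python3 -c "
from h import *
look('t2')"
```

```text
lug [289.1 233.4] 59 [ 0.4943 -0.0389  0.0662]
lug [317.5 233.9] 64 [ 0.4935 -0.099   0.0658]
lug [345.4 234.4] 77 [ 0.4925 -0.1581  0.0653]
lug [289.  253.9] 63 [ 0.4507 -0.0388  0.0659]
lug [317.3 254.5] 75 [ 0.4495 -0.0985  0.0655]
lug [345.7 254.9] 76 [ 0.4489 -0.1581  0.0659]
lug [363.7 262.8] 34 [ 0.432  -0.1945  0.0722]
top lid y ext
[ 275  223   87   43 3005] (array([ 472.7, -100.1]), array([180.7,  89.9]), 89.13)
5.825 [ 0.4716 -0.1996  0.0153] [-0.28 -1.03 -0.43]
```

The row is tight now, with 60 mm spacing. I'll keep pushing and drift about 2 mm toward the dock centreline.

>>> drive_tool:
  commands:
    - {"tx":0.01,"ty":0.3,"tz":0,"rx":0,"ry":0,"rz":0,"grip":-0.2}
    - {"tx":0.01,"ty":0.3,"tz":0,"rx":0,"ry":0,"rz":0,"grip":-0.2}
    - {"tx":0.01,"ty":0.3,"tz":0,"rx":0,"ry":0,"rz":0,"grip":-0.2}
    - {"tx":0.01,"ty":0.3,"tz":0,"rx":0,"ry":0,"rz":0,"grip":-0.2}
    - {"tx":0.01,"ty":0.3,"tz":0,"rx":0,"ry":0,"rz":0,"grip":-0.2}
    - {"tx":0.01,"ty":0.3,"tz":0,"rx":0,"ry":0,"rz":0,"grip":-0.2}
    - {"tx":0.01,"ty":0.3,"tz":0,"rx":0,"ry":0,"rz":0,"grip":-0.2}
    - {"tx":0.01,"ty":0.3,"tz":0,"rx":0,"ry":0,"rz":0,"grip":-0.2}
    - {"tx":0.01,"ty":0.2,"tz":0,"rx":0,"ry":0,"rz":0,"grip":-0.2}
    - {"tx":0,"ty":0.1,"tz":0,"rx":0,"ry":0,"rz":0,"grip":-0.2}

```text
clock: 7.08
tcp_pos: [0.4734, -0.1457, 0.0153]
orientation: [-2.221, -2.221, -0.0]
contact_force: [0.1, -2.3, -0.6]
grip_width: 0.0511
```

```bash
python3 -c "
from h import *
look('t3')"
```

```text
lug [264.2 232.5] 59 [0.4961 0.0144 0.0663]
lug [292. 233.] 60 [ 0.4951 -0.0449  0.066 ]
lug [320.  233.5] 70 [ 0.4942 -0.1044  0.0661]
lug [263.6 253. ] 60 [0.4523 0.0149 0.0662]
lug [292.  253.5] 59 [ 0.4516 -0.0451  0.0662]
lug [320.4 254.1] 76 [ 0.4506 -0.105   0.0658]
top lid y ext
[ 250  222   84   43 2829] (array([473.9, -43.1]), array([178.9,  89.6]), 88.91)
7.125 [ 0.4734 -0.1455  0.0153] [-0.45 -1.15 -1.06]
```

>>> drive_tool:
  commands:
    - {"tx":0.005,"ty":0.3,"tz":0,"rx":0,"ry":0,"rz":0,"grip":-0.2}
    - {"tx":0.005,"ty":0.3,"tz":0,"rx":0,"ry":0,"rz":0,"grip":-0.2}
    - {"tx":0.005,"ty":0.3,"tz":0,"rx":0,"ry":0,"rz":0,"grip":-0.2}
    - {"tx":0.005,"ty":0.3,"tz":0,"rx":0,"ry":0,"rz":0,"grip":-0.2}
    - {"tx":0.005,"ty":0.3,"tz":0,"rx":0,"ry":0,"rz":0,"grip":-0.2}
    - {"tx":0,"ty":0.3,"tz":0,"rx":0,"ry":0,"rz":0,"grip":-0.2}
    - {"tx":0,"ty":0.3,"tz":0,"rx":0,"ry":0,"rz":0,"grip":-0.2}
    - {"tx":0,"ty":0.3,"tz":0,"rx":0,"ry":0,"rz":0,"grip":-0.2}
    - {"tx":0,"ty":0.2,"tz":0,"rx":0,"ry":0,"rz":0,"grip":-0.2}
    - {"tx":0,"ty":0.1,"tz":0,"rx":0,"ry":0,"rz":0,"grip":-0.2}

```text
clock: 8.38
tcp_pos: [0.4738, -0.0918, 0.0153]
orientation: [-2.222, -2.221, 0.0]
contact_force: [-0.4, -2.6, -0.7]
grip_width: 0.0514
```

```bash
python3 -c "
from h import *
look('t4')"
```

```text
lug [239.  232.4] 61 [0.4964 0.0681 0.0659]
lug [266.8 232.7] 62 [0.4957 0.0087 0.0658]
lug [238.5 252.9] 58 [0.4524 0.0682 0.0664]
lug [266.6 253. ] 60 [0.4523 0.0085 0.0663]
lug [294.5 254.3] 57 [ 0.4499 -0.0504  0.0657]
top lid y ext
[ 225  222   77   43 2610] (array([475.2,  17.8]), array([164.4,  90.5]), 89.67)
8.425 [ 0.4738 -0.0915  0.0153] [-0.25 -1.33 -0.26]
```

View pics/t4.png

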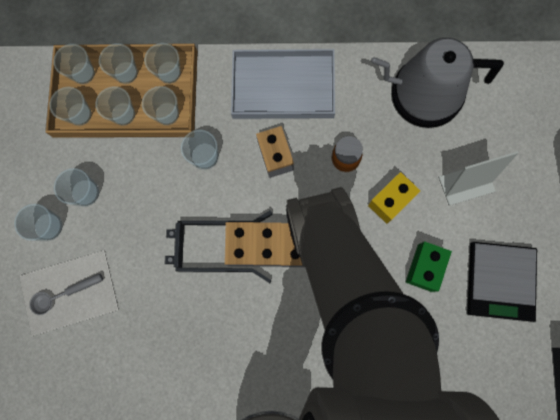

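The lead tin is inside the straight rails at (239, 243), the row is intact and the force is about 2 N.

>>> drive_tool:
  commands:
    - {"tx":0.005,"ty":0.3,"tz":0,"rx":0,"ry":0,"rz":0,"grip":-0.2}
    - {"tx":0.005,"ty":0.3,"tz":0,"rx":0,"ry":0,"rz":0,"grip":-0.2}
    - {"tx":0.005,"ty":0.3,"tz":0,"rx":0,"ry":0,"rz":0,"grip":-0.2}
    - {"tx":0.005,"ty":0.3,"tz":0,"rx":0,"ry":0,"rz":0,"grip":-0.2}
    - {"tx":0.005,"ty":0.3,"tz":0,"rx":0,"ry":0,"rz":0,"grip":-0.2}
    - {"tx":0,"ty":0.3,"tz":0,"rx":0,"ry":0,"rz":0,"grip":-0.2}
    - {"tx":0,"ty":0.3,"tz":0,"rx":0,"ry":0,"rz":0,"grip":-0.2}
    - {"tx":0,"ty":0.3,"tz":0,"rx":0,"ry":0,"rz":0,"grip":-0.2}
    - {"tx":0,"ty":0.2,"tz":0,"rx":0,"ry":0,"rz":0,"grip":-0.2}
    - {"tx":0,"ty":0.1,"tz":0,"rx":0,"ry":0,"rz":0,"grip":-0.2}

```text
clock: 9.68
tcp_pos: [0.4743, -0.0378, 0.0153]
orientation: [-2.222, -2.221, -0.0]
contact_force: [0.4, -2.1, 0.3]
grip_width: 0.0514
```

>>> drive_tool:
  commands:
    - {"tx":0,"ty":0.3,"tz":0,"rx":0,"ry":0,"rz":0,"grip":-0.2}
    - {"tx":0,"ty":0.3,"tz":0,"rx":0,"ry":0,"rz":0,"grip":-0.2}
    - {"tx":0,"ty":0.3,"tz":0,"rx":0,"ry":0,"rz":0,"grip":-0.2}
    - {"tx":0,"ty":0.3,"tz":0,"rx":0,"ry":0,"rz":0,"grip":-0.2}
    - {"tx":0,"ty":0.3,"tz":0,"rx":0,"ry":0,"rz":0,"grip":-0.2}
    - {"tx":0,"ty":0.3,"tz":0,"rx":0,"ry":0,"rz":0,"grip":-0.2}
    - {"tx":0,"ty":0.2,"tz":0,"rx":0,"ry":0,"rz":0,"grip":-0.2}
    - {"tx":0,"ty":0.1,"tz":0,"rx":0,"ry":0,"rz":0,"grip":-0.2}

```text
clock: 10.68
tcp_pos: [0.4743, 0.0042, 0.0153]
orientation: [-2.222, -2.221, 0.0]
contact_force: [-0.3, -3.1, -1.5]
grip_width: 0.0513
```

```bash
python3 -c "
from h import *
look('t5');look('s5','side')"
```

```text
lug [194.5 232. ] 58 [0.497  0.1639 0.0654]
lug [222.3 232.4] 61 [0.4963 0.104  0.066 ]
lug [193.9 252.3] 61 [0.4534 0.1635 0.0657]
lug [221.7 252.7] 62 [0.4526 0.1039 0.0661]
top lid y ext
[ 180  222   60   42 1944] (array([475.8, 131.7]), array([128.8,  89.3]), 89.87)
10.725 [0.4743 0.0044 0.0153] [ 0.08 -1.86 -0.8 ]
lug [262.8 212.3] 144 [0.5167 0.0095 0.0712]
lug [304.8 225.4] 147 [0.4362 0.0098 0.0706]
lug [264.9 233.4] 82 [0.4963 0.0492 0.0653]
lug [288.1 240.7] 87 [0.4529 0.0491 0.0653]
lug [250.6 259.4] 96 [0.4973 0.109  0.0652]
lug [275.  267.5] 98 [0.4537 0.1089 0.0651]
lug [235. 288.] 112 [0.498  0.1685 0.0652]
lug [260.6 297.1] 116 [0.4542 0.1686 0.0653]
top lid y ext
[ 214  219   92  103 4512] (array([477. , 103.9]), array([189. ,  91.3]), 89.32)
10.775 [0.4743 0.0044 0.0153] [-0.75 -0.89 -0.38]
```

View pics/s5.png

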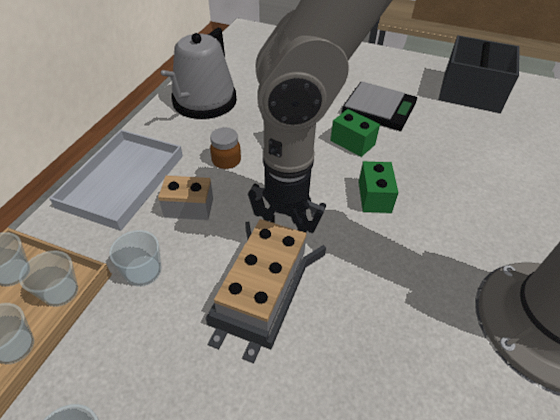

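About 10 mm remain, so I'll push in small steps and watch the force.

>>> drive_tool:
  commands:
    - {"tx":0,"ty":0.15,"tz":0,"rx":0,"ry":0,"rz":0,"grip":-0.2}
    - {"tx":0,"ty":0.15,"tz":0,"rx":0,"ry":0,"rz":0,"grip":-0.2}
    - {"tx":0,"ty":0.08,"tz":0,"rx":0,"ry":0,"rz":0,"grip":-0.2}

```text
clock: 11.15
tcp_pos: [0.4744, 0.0117, 0.0153]
orientation: [2.222, 2.221, 0.0]
contact_force: [0.1, -2.7, -0.1]
grip_width: 0.051
```

>>> drive_tool:
  commands:
    - {"tx":0,"ty":0.05,"tz":0,"rx":0,"ry":0,"rz":0,"grip":-0.2}
    - {"tx":0,"ty":0.05,"tz":0,"rx":0,"ry":0,"rz":0,"grip":-0.2}

```text
clock: 11.4
tcp_pos: [0.4742, 0.0127, 0.0153]
orientation: [2.222, 2.22, -0.002]
contact_force: [-0.6, -7.1, 0.8]
grip_width: 0.0512
```

>>> drive_tool:
  commands:
    - {"tx":0,"ty":0.05,"tz":0,"rx":0,"ry":0,"rz":0,"grip":-0.2}

```text
clock: 11.52
tcp_pos: [0.474, 0.0127, 0.0153]
orientation: [2.223, 2.219, -0.004]
contact_force: [-0.2, -10.1, 2.1]
grip_width: 0.0514
```

>>> drive_tool:
  commands:
    - {"tx":0,"ty":0.05,"tz":0,"rx":0,"ry":0,"rz":0,"grip":-0.2}
    - {"tx":0,"ty":0,"tz":0,"rx":0,"ry":0,"rz":0,"grip":-0.2}

```text
clock: 11.78
tcp_pos: [0.4738, 0.0128, 0.0152]
orientation: [2.224, 2.217, -0.005]
contact_force: [0.0, -9.6, 2.3]
grip_width: 0.0517
```

```bash
python3 -c "
from h import *
look('t6');look('s6','side')
a=cv2.imread('pics/s6.png')[200:350,190:340]; cv2.imwrite('pics/s6c.png',cv2.resize(a,None,fx=4,fy=4))"
```

```text
lug [190.5 232.1] 58 [0.4968 0.1725 0.0656]
lug [217.6 232.6] 48 [0.4956 0.114  0.0666]
lug [189.9 252.3] 61 [0.4534 0.172  0.066 ]
lug [217.6 252.9] 60 [0.4522 0.1128 0.0658]
top lid y ext
[ 176  222   58   43 1841] (array([474.9, 142.8]), array([ 90.4, 123.9]), 0.01)
11.825 [0.4738 0.0127 0.0152] [  0.67 -11.02   2.27]
lug [261.  215.5] 145 [0.5169 0.0177 0.0709]
lug [303.1 228.7] 138 [0.4365 0.0184 0.0707]
lug [263.1 236.9] 85 [0.4962 0.0575 0.0653]
lug [286.6 244.4] 87 [0.4525 0.0576 0.0654]
lug [248.7 263.1] 96 [0.4971 0.1171 0.0653]
lug [273.3 271.4] 101 [0.4534 0.1172 0.0653]
lug [232.8 292.2] 114 [0.4979 0.1766 0.0653]
lug [258.4 301.5] 119 [0.4543 0.1769 0.0654]
top lid y ext
[ 212  223   93  104 4609] (array([476.7, 113.4]), array([187.1,  91. ]), 89.17)
11.875 [0.4738 0.0127 0.0152] [ -1.4  -10.3    2.43]
```

View pics/s6c.png

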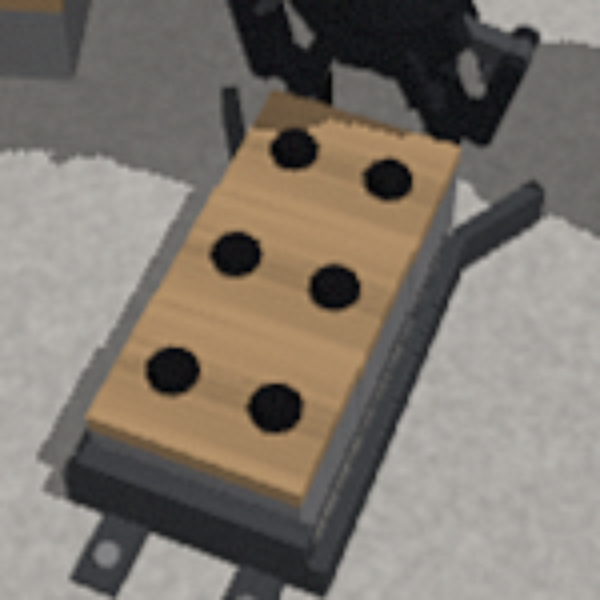

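Run:
```python
from h import *
for n in("top","side"):
    f=eyes.grab_frame(n);P=pts(f);h=cv2.cvtColor(f["frame"],cv2.COLOR_BGR2HSV)
    m=(P[...,2]>.033)&(P[...,2]<.044)&(h[...,2]<90)&(P[...,0]>.42)&(P[...,0]<.53)&(P[...,1]>.19)&(P[...,1]<.25)
    q=P[m]
    w=(P[...,2]>.056)&(P[...,2]<.0625)&(P[...,1]>.13)&(P[...,1]<.23); W=P[w]
    for x in np.arange(.44,.52,.01):
        s=q[abs(q[:,0]-x)<.004]; t=W[abs(W[:,0]-x)<.004]
        print(n,round(x,2),s[:,1].min().round(4) if len(s) else 0,s[:,1].max().round(4) if len(s) else 0,len(s),"lid",t[:,1].max().round(4) if len(t) else 0)
```

```text
top 0.44 0.2094 0.213 8 lid 0.2034
top 0.45 0.21 0.2136 5 lid 0.2041
top 0.46 0.2102 0.2108 4 lid 0.204
top 0.47 0.2114 0.2114 1 lid 0.2043
top 0.48 0.209 0.2123 6 lid 0.2026
top 0.49 0.2099 0.2135 7 lid 0.2028
top 0.5 0.2101 0.2134 7 lid 0.203
top 0.51 0.2108 0.2134 5 lid 0.2039
top 0.52 0.2109 0.2115 3 lid 0.2042
side 0.44 0.2042 0.2162 49 lid 0.2053
side 0.45 0.204 0.2159 48 lid 0.2053
side 0.46 0.2044 0.2153 44 lid 0.2054
side 0.47 0.204 0.2155 46 lid 0.2056
side 0.48 0.2042 0.2157 41 lid 0.2054
side 0.49 0.2042 0.2155 47 lid 0.2054
side 0.5 0.2047 0.2154 43 lid 0.2055
side 0.51 0.2043 0.2156 44 lid 0.2062
side 0.52 0.2042 0.2155 43 lid 0.205
```

>>> drive_tool:
  commands:
    - {"tx":0,"ty":0.07,"tz":0,"rx":0,"ry":0,"rz":0,"grip":-0.2}
    - {"tx":0,"ty":0.07,"tz":0,"rx":0,"ry":0,"rz":0,"grip":-0.2}
    - {"tx":0,"ty":0,"tz":0,"rx":0,"ry":0,"rz":0,"grip":-0.2}

```text
clock: 12.35
tcp_pos: [0.4735, 0.0127, 0.0152]
orientation: [2.225, 2.214, -0.01]
contact_force: [-1.5, -18.3, 3.8]
grip_width: 0.0511
```

At 18 N nothing moves, so the lead tin is on the stop. Now I'll back off and rise.

>>> drive_tool:
  commands:
    - {"tx":0,"ty":-0.3,"tz":0,"rx":0,"ry":0,"rz":0,"grip":-0.2}
    - {"tx":0,"ty":-0.5,"tz":0,"rx":0,"ry":0,"rz":0,"grip":-0.2}
    - {"tx":0,"ty":-0.8,"tz":0,"rx":0,"ry":0,"rz":0,"grip":-0.2}
    - {"tx":0,"ty":-0.5,"tz":1,"rx":0,"ry":0,"rz":0,"grip":-0.2}
    - {"tx":0,"ty":0,"tz":1,"rx":0,"ry":0,"rz":0,"grip":-1}
    - {"tx":0,"ty":0,"tz":1,"rx":0,"ry":0,"rz":0,"grip":-1}
    - {"tx":0,"ty":0,"tz":1,"rx":0,"ry":0,"rz":0,"grip":-1}
    - {"tx":0,"ty":0,"tz":1,"rx":0,"ry":0,"rz":0,"grip":-1}
    - {"tx":0.5,"ty":0,"tz":1,"rx":0,"ry":0,"rz":-1,"grip":-1}
    - {"tx":1,"ty":0,"tz":1,"rx":0,"ry":0,"rz":-1,"grip":-1}

```text
clock: 13.6
tcp_pos: [0.5039, -0.0244, 0.1559]
orientation: [-2.514, -1.884, 0.001]
contact_force: [0.8, 0.5, -0.5]
grip_width: 0.0856
```

>>> drive_tool:
  commands:
    - {"tx":1,"ty":0,"tz":0,"rx":0,"ry":0,"rz":-1,"grip":-1}
    - {"tx":1,"ty":0,"tz":0,"rx":0,"ry":0,"rz":-1,"grip":-1}
    - {"tx":1,"ty":0,"tz":0,"rx":0,"ry":0,"rz":-1,"grip":-1}
    - {"tx":1,"ty":0,"tz":0,"rx":0,"ry":0,"rz":-1,"grip":-1}
    - {"tx":1,"ty":0,"tz":0,"rx":0,"ry":0,"rz":-1,"grip":-1}
    - {"tx":1,"ty":0,"tz":0,"rx":0,"ry":0,"rz":-1,"grip":-1}
    - {"tx":0,"ty":0,"tz":0,"rx":0,"ry":0,"rz":-1,"grip":-1}
    - {"tx":0,"ty":0,"tz":0,"rx":0,"ry":0,"rz":0,"grip":-1}

```text
clock: 14.6
tcp_pos: [0.6242, -0.0241, 0.1549]
orientation: [-3.103, -0.493, 0.001]
contact_force: [-0.4, -0.1, -0.3]
grip_width: 0.0854
```

Run:
```python
from h import *
look("t7"); look("s7","side")
f=eyes.grab_frame("side");P=pts(f)
for d in spotter.masks_of("side","tin_spare"): print(d["confidence"],np.array(d["position"])*[560,420])
h=cv2.cvtColor(f["frame"],cv2.COLOR_BGR2HSV)
w=(h[...,0]>5)&(h[...,0]<22)&(h[...,1]>80)&(P[...,2]>.05)&(P[...,2]<.066)&(P[...,0]>.6)&(abs(P[...,1])<.08)
if w.sum()>50: print("spare side",rect(P[w][:,:2]),w.sum())
print(status.get_obs()["orientation"])
```

```text
lug [190.5 232.1] 59 [0.4968 0.1724 0.0655]
lug [218.3 232.5] 56 [0.496  0.1126 0.0661]
lug [189.8 252.4] 60 [0.4532 0.172  0.0661]
lug [217.5 252.9] 59 [0.4521 0.1129 0.0665]
top lid y ext
[ 176  222   65   43 2464] (array([475.2, 134.8]), array([139.1,  90.9]), 89.84)
14.65 [ 0.6241 -0.0241  0.155 ] [-0.17 -1.15 -0.36]
lug [263.2 236.9] 82 [0.496  0.0574 0.0653]
lug [286.7 244.6] 88 [0.4523 0.0578 0.0653]
lug [248.7 263.1] 95 [0.4972 0.1171 0.0652]
lug [273.3 271.5] 104 [0.4535 0.1171 0.065 ]
lug [232.8 292.2] 116 [0.498  0.1765 0.0652]
lug [258.4 301.6] 121 [0.4543 0.1771 0.0654]
top lid y ext
[ 211  223   94  104 4621] (array([476.7, 115. ]), array([182.5,  91.3]), 89.17)
14.7 [ 0.624  -0.024   0.1551] [ 0.67 -0.18  0.18]
0.76 [184.688 194.796]
spare side (array([687.6,  -3.3]), array([89.5, 63.4]), 17.43) 1024
[-3.10248536e+00 -4.93528081e-01  1.52347864e-04]
```

View pics/s7.png

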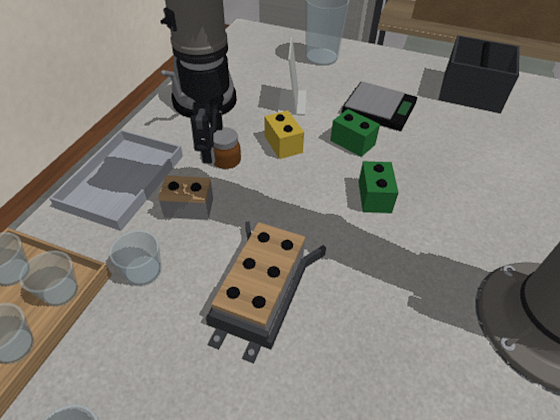

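View pics/t7.png

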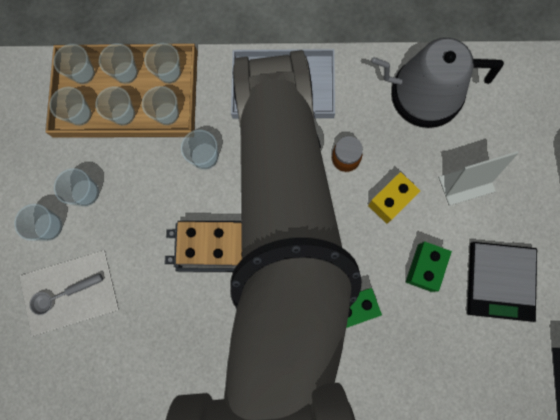

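The row hasn't moved and its spacing is still about 60 mm. The cameras disagree by about 4 mm in y, so I'll use relative offsets. Next is moving over the spare and descending.

>>> drive_tool:
  commands:
    - {"tx":0.77,"ty":0.24,"tz":0,"rx":0,"ry":0,"rz":0,"grip":-1}
    - {"tx":0.77,"ty":0.24,"tz":0,"rx":0,"ry":0,"rz":0,"grip":-1}
    - {"tx":0.77,"ty":0.24,"tz":0,"rx":0,"ry":0,"rz":0,"grip":-1}
    - {"tx":0.77,"ty":0.24,"tz":0,"rx":0,"ry":0,"rz":-0.05,"grip":-1}
    - {"tx":0,"ty":0,"tz":-1,"rx":0,"ry":0,"rz":0,"grip":-1}
    - {"tx":0,"ty":0,"tz":-1,"rx":0,"ry":0,"rz":0,"grip":-1}
    - {"tx":0,"ty":0,"tz":-0.5,"rx":0,"ry":0,"rz":0,"grip":-1}
    - {"tx":0,"ty":0,"tz":0,"rx":0,"ry":0,"rz":0,"grip":-1}

```text
clock: 15.8
tcp_pos: [0.6847, -0.0048, 0.1037]
orientation: [-3.105, -0.48, 0.004]
contact_force: [-0.3, 0.8, -0.6]
grip_width: 0.0853
```

Run:
```python
from h import *
o=status.get_obs(); print(o["tcp_pos"],o["orientation"])
f=eyes.grab_frame("wrist"); cv2.imwrite("pics/w8.png",f["frame"]); print(f["fx"],f["cx"],f["cy"],f["T_tool_cam"].round(3).tolist())
look("s8","side")
```

```text
[ 0.68466505 -0.00477552  0.10373507] [-3.10452702 -0.47993247  0.00446859]
325.19226210127806 272.06385341149644 211.85082319211634 [[0.0, -0.959, -0.283, 0.072], [1.0, 0.0, -0.0, 0.001], [0.001, -0.283, 0.959, -0.142], [0.0, 0.0, 0.0, 1.0]]
lug [263.2 236.9] 84 [0.496  0.0574 0.0653]
lug [286.7 244.5] 85 [0.4523 0.0575 0.0652]
lug [248.7 263.2] 97 [0.4971 0.1171 0.0652]
lug [273.4 271.5] 103 [0.4532 0.1172 0.0652]
lug [232.8 292.2] 116 [0.498  0.1765 0.0652]
lug [258.4 301.6] 120 [0.4543 0.1771 0.0655]
top lid y ext
[ 211  223   94  104 4612] (array([476.7, 115.3]), array([182.6,  91.1]), 89.07)
15.9 [ 0.6861 -0.0046  0.1055] [ 0.24 -0.54 -0.19]
```

View pics/w8.png

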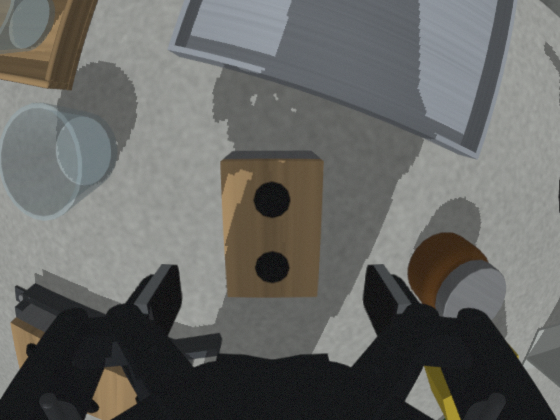

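View pics/s8.png

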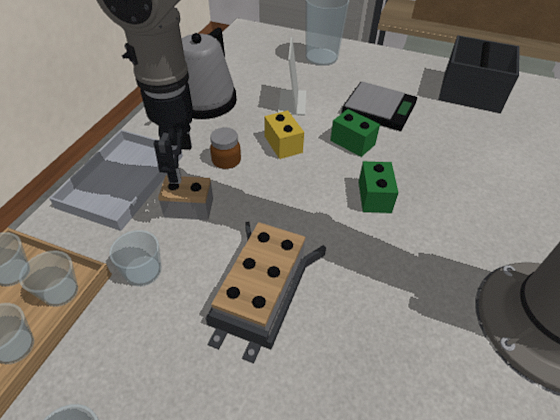

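```bash
cat >> h.py <<'E'
from scipy.spatial.transform import Rotation as R
def wrist(tag=None):
    o=status.get_obs(); f=eyes.grab_frame("wrist")
    if tag: cv2.imwrite(f"pics/{tag}.png",f["frame"])
    z=f["range_z"]; v,u=np.mgrid[0:z.shape[0],0:z.shape[1]].astype(float)
    a=(u-f["cx"])/f["fx"]; b=(v-f["cy"])/f["fy"]; th=np.hypot(a,b)+1e-9; k=np.tan(th)/th
    P=np.stack([a*k*z,b*k*z,z],-1); T=f["T_tool_cam"]; Pt=P@T[:3,:3].T+T[:3,3]
    Pw=Pt@R.from_rotvec(o["orientation"]).as_matrix().T+o["tcp_pos"]
    return f,Pt,Pw,o
def wlugs(tag=None,zlo=.055,zhi=.08):
    f,Pt,Pw,o=wrist(tag); h=cv2.cvtColor(f["frame"],cv2.COLOR_BGR2HSV)
    m=((h[...,2]<45)&(Pw[...,2]>zlo)&(Pw[...,2]<zhi)&(f["range_z"]>0)).astype(np.uint8)
    k,l,st,c=cv2.connectedComponentsWithStats(m)
    for i in range(1,k):
        if st[i,4]>60: print("wlug",c[i].round(1),st[i,4],"tool",Pt[l==i].mean(0).round(4),"world",Pw[l==i].mean(0).round(4))
E
python3 -c "
from h import *
wlugs()"
```

```text
wlug [271. 201.] 951 tool [0.0252 0.0001 0.0403] world [0.7101 0.003  0.0652]
wlug [271.2 267.8] 773 tool [-0.0177  0.0002  0.0404] world [ 0.6693 -0.0101  0.0651]
wlug [ 93.  406.7] 92 tool [-0.1829 -0.1767  0.0411] world [0.4583 0.1086 0.0644]
```

>>> drive_tool:
  commands:
    - {"tx":0.12,"ty":0.04,"tz":-0.5,"rx":0,"ry":0,"rz":0,"grip":-1}
    - {"tx":0,"ty":0,"tz":-0.8,"rx":0,"ry":0,"rz":0,"grip":-1}
    - {"tx":0,"ty":0,"tz":-0.8,"rx":0,"ry":0,"rz":0,"grip":-1}
    - {"tx":0,"ty":0,"tz":-0.8,"rx":0,"ry":0,"rz":0,"grip":-1}
    - {"tx":0,"ty":0,"tz":-0.8,"rx":0,"ry":0,"rz":0,"grip":-1}
    - {"tx":0,"ty":0,"tz":-0.7,"rx":0,"ry":0,"rz":0,"grip":-1}
    - {"tx":0,"ty":0,"tz":0,"rx":0,"ry":0,"rz":0,"grip":-1}

```text
clock: 16.82
tcp_pos: [0.6873, -0.0037, 0.0157]
orientation: [-3.104, -0.48, 0.004]
contact_force: [-0.0, 0.4, -0.3]
grip_width: 0.0855
```

>>> drive_tool:
  commands:
    - {"tx":0,"ty":0,"tz":0,"rx":0,"ry":0,"rz":0,"grip":0.2}
    - {"tx":0,"ty":0,"tz":0,"rx":0,"ry":0,"rz":0,"grip":0.2}
    - {"tx":0,"ty":0,"tz":0,"rx":0,"ry":0,"rz":0,"grip":0.4}
    - {"tx":0,"ty":0,"tz":0,"rx":0,"ry":0,"rz":0,"grip":0.4}
    - {"tx":0,"ty":0,"tz":0,"rx":0,"ry":0,"rz":0,"grip":0.4}
  grip_force: 40

```text
clock: 17.45
tcp_pos: [0.6891, -0.0036, 0.0182]
orientation: [3.105, 0.48, 0.002]
contact_force: [-0.9, 0.5, 5.9]
grip_width: 0.0595
```

>>> drive_tool:
  commands:
    - {"tx":0,"ty":0,"tz":0.3,"rx":0,"ry":0,"rz":0,"grip":1}
    - {"tx":0,"ty":0,"tz":0.6,"rx":0,"ry":0,"rz":0,"grip":1}
    - {"tx":0,"ty":0,"tz":1,"rx":0,"ry":0,"rz":0,"grip":1}
    - {"tx":0,"ty":0,"tz":1,"rx":0,"ry":0,"rz":0,"grip":1}
    - {"tx":0,"ty":0,"tz":1,"rx":0,"ry":0,"rz":0,"grip":1}
    - {"tx":0,"ty":0,"tz":1,"rx":0,"ry":0,"rz":0,"grip":1}
    - {"tx":0,"ty":0,"tz":1,"rx":0,"ry":0,"rz":0,"grip":1}
    - {"tx":0,"ty":0,"tz":1,"rx":0,"ry":0,"rz":0,"grip":1}
    - {"tx":0,"ty":0,"tz":0,"rx":0,"ry":0,"rz":0,"grip":1}

```text
clock: 18.58
tcp_pos: [0.6897, -0.0036, 0.1577]
orientation: [3.104, 0.48, 0.006]
contact_force: [-0.3, 0.2, -2.2]
grip_width: 0.0596
```

```bash
python3 -c "
from h import *
wlugs('w9',.1,.35)
print(status.get_obs()['orientation'])
look('s9','side')"
```

```text
wlug [272.  272.8] 2751 tool [ 0.0235  0.0007 -0.0468] world [0.7121 0.0029 0.2046]
wlug [273.4 367.5] 39977 tool [ 0.0109  0.0012 -0.0803] world [ 0.7002 -0.0014  0.2381]
[3.10455219e+00 4.79904479e-01 2.29590407e-03]
lug [263.2 237. ] 82 [0.4959 0.0576 0.0652]
lug [286.7 244.6] 88 [0.4523 0.0577 0.0652]
lug [248.7 263.2] 97 [0.4971 0.1172 0.0653]
lug [273.2 271.6] 102 [0.4534 0.1174 0.0652]
lug [232.8 292.2] 116 [0.4979 0.1766 0.0653]
lug [258.4 301.6] 120 [0.4544 0.177  0.0651]
top lid y ext
[ 212  223   93  104 4622] (array([476.7, 115.3]), array([182.4,  91.7]), 89.11)
18.675 [ 0.6881 -0.0037  0.155 ] [-0.74  0.65 -2.26]
```

View pics/s9.png

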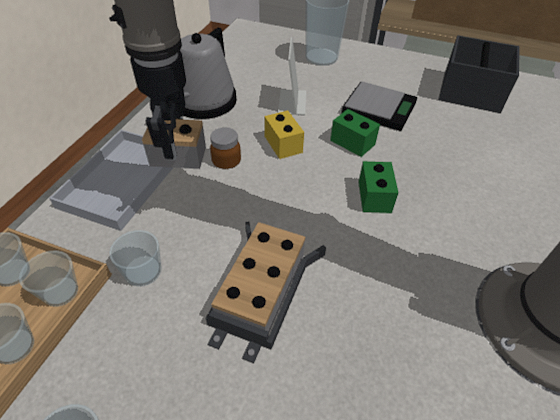

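View pics/w9.png

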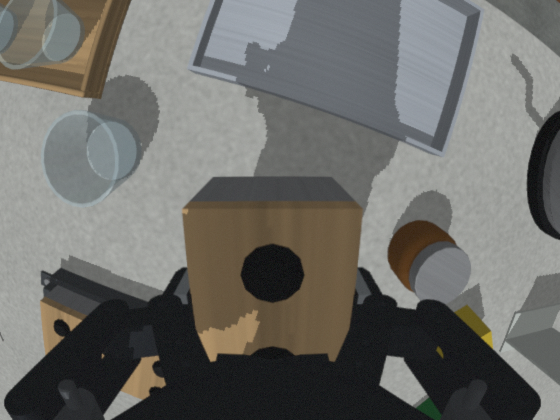

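The grip is solid (59.6 mm opening) with the lug at (272, 273) in the wrist view. The tin base is about 19 mm beyond the TCP, and the tin centre is about +1.5 mm along tool x. Next I'll carry it over the middle tin and square it up.

>>> drive_tool:
  commands:
    - {"tx":-0.5,"ty":0.2,"tz":0,"rx":0,"ry":0,"rz":0,"grip":1}
    - {"tx":-1,"ty":0.55,"tz":0,"rx":0,"ry":0,"rz":-0.55,"grip":1}
    - {"tx":-1,"ty":0.55,"tz":0,"rx":0,"ry":0,"rz":-0.55,"grip":1}
    - {"tx":-1,"ty":0.55,"tz":0,"rx":0,"ry":0,"rz":-0.55,"grip":1}
    - {"tx":-1,"ty":0.55,"tz":0,"rx":0,"ry":0,"rz":-0.55,"grip":1}
    - {"tx":-1,"ty":0.55,"tz":0,"rx":0,"ry":0,"rz":0,"grip":1}
    - {"tx":-1,"ty":0.55,"tz":0,"rx":0,"ry":0,"rz":0,"grip":1}
    - {"tx":-1,"ty":0.55,"tz":0,"rx":0,"ry":0,"rz":0,"grip":1}
    - {"tx":-1,"ty":0.55,"tz":0,"rx":0,"ry":0,"rz":0,"grip":1}
    - {"tx":-1,"ty":0.55,"tz":0,"rx":0,"ry":0,"rz":0,"grip":1}

```text
clock: 19.92
tcp_pos: [0.4964, 0.0997, 0.1546]
orientation: [3.141, 0.0, -0.003]
contact_force: [-0.6, 1.3, -1.9]
grip_width: 0.06
```

>>> drive_tool:
  commands:
    - {"tx":-0.7,"ty":0.5,"tz":0,"rx":0,"ry":0,"rz":0,"grip":1}
    - {"tx":-0.55,"ty":0.28,"tz":-0.5,"rx":0,"ry":0,"rz":0,"grip":1}
    - {"tx":0,"ty":0,"tz":-1,"rx":0,"ry":0,"rz":0,"grip":1}
    - {"tx":0,"ty":0,"tz":-0.6,"rx":0,"ry":0,"rz":0,"grip":1}
    - {"tx":0,"ty":0,"tz":0,"rx":0,"ry":0,"rz":0,"grip":1}
    - {"tx":0,"ty":0,"tz":0,"rx":0,"ry":0,"rz":0,"grip":1}

```text
clock: 20.68
tcp_pos: [0.4738, 0.1149, 0.1135]
orientation: [-3.142, 0.001, -0.001]
contact_force: [-0.8, 0.7, -1.9]
grip_width: 0.0595
```

```bash
cat > m.py <<'E'
from h import *
import sys
tag=sys.argv[1]
for n in("side","top"):
    f=eyes.grab_frame(n);P=pts(f);h=cv2.cvtColor(f["frame"],cv2.COLOR_BGR2HSV); cv2.imwrite(f"pics/{n[0]}{tag}.png",f["frame"])
    reg=(P[...,0]>.4)&(P[...,0]<.55)&(P[...,1]>0)&(P[...,1]<.23)&(f["range_z"]>0)
    w=reg&(h[...,0]>5)&(h[...,0]<22)&(h[...,1]>80)
    z=P[...,2][w]; print(n,"heights",np.histogram(z,np.arange(.05,.19,.01)))
    for lo,hi in((.05,.066),(.1,.19)):
        m=w&(P[...,2]>lo)&(P[...,2]<hi); q=P[m]
        if m.sum()>50: print(lo,rect(q[:,:2]),"x",np.percentile(q[:,0],[1,99]).round(4),"y",np.percentile(q[:,1],[1,99]).round(4),"z",np.median(q[:,2]).round(4))
    dk=(reg&(h[...,2]<45)&(P[...,2]>.05)&(P[...,2]<.17)).astype(np.uint8)
    k,l,st,c=cv2.connectedComponentsWithStats(dk)
    for i in range(1,k):
        if 15<st[i,4]<400: print("lug",c[i].round(1),st[i,4],P[l==i].mean(0).round(4))
o=status.get_obs(); print(o["clock"],o["tcp_pos"].round(4),o["orientation"].round(4),o["contact_force"].round(2))
a=cv2.imread(f"pics/s{tag}.png")[120:330,150:400]; cv2.imwrite(f"pics/s{tag}c.png",cv2.resize(a,None,fx=2.8,fy=2.8))
E
python3 m.py 10
```

```text
side heights (array([2170,  524,    0,    0,    3,    0,    0,    0,    0,   59,  962,
          5,    1,    7]), array([0.05, 0.06, 0.07, 0.08, 0.09, 0.1 , 0.11, 0.12, 0.13, 0.14, 0.15,
       0.16, 0.17, 0.18, 0.19]))
0.05 (array([476.6, 115.5]), array([181.9,  91.2]), 89.02) x [0.4309 0.5211] y [0.0326 0.2054] z 0.0591
0.1 (array([472.6, 117.9]), array([71.4, 90. ]), 89.9) x [0.4279 0.5166] y [0.0854 0.1459] z 0.1546
lug [273.8 215.2] 21 [0.4667 0.0832 0.1624]
lug [275.9 235.8] 119 [0.4496 0.1177 0.1607]
lug [253.1 257.3] 94 [0.468  0.1593 0.1514]
lug [232.8 292.1] 113 [0.498  0.1765 0.0654]
lug [258.3 301.6] 119 [0.4544 0.177  0.0652]
top heights (array([527, 475,   1,   0,   0,   0,   0,   0,  11,  23, 248,   2,   5,
         9]), array([0.05, 0.06, 0.07, 0.08, 0.09, 0.1 , 0.11, 0.12, 0.13, 0.14, 0.15,
       0.16, 0.17, 0.18, 0.19]))
0.05 (array([474.7,  56.7]), array([65.3, 90.8]), 89.62) x [0.4296 0.5179] y [0.0241 0.0889] z 0.0598
0.1 (array([469.9,  77.7]), array([52.9, 89.7]), 85.37) x [0.4271 0.5138] y [0.0601 0.1046] z 0.1554
lug [246.2 233. ] 64 [0.495  0.0527 0.066 ]
lug [228.8 240.8] 37 [0.4668 0.0764 0.1545]
lug [245.9 253.6] 62 [0.451  0.0525 0.0659]
20.775 [0.4739 0.115  0.1138] [-3.1413e+00  1.0000e-03 -1.7000e-03] [ 0.18 -0.21 -1.95]
```

View pics/s10c.png

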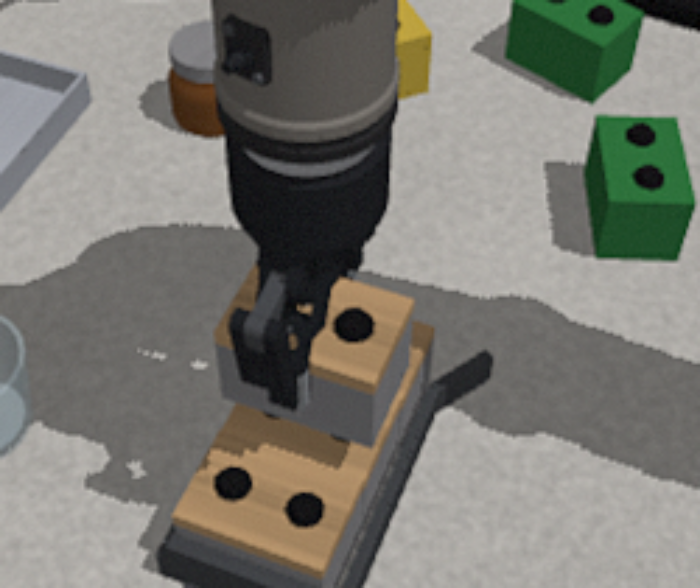

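View pics/t10.png

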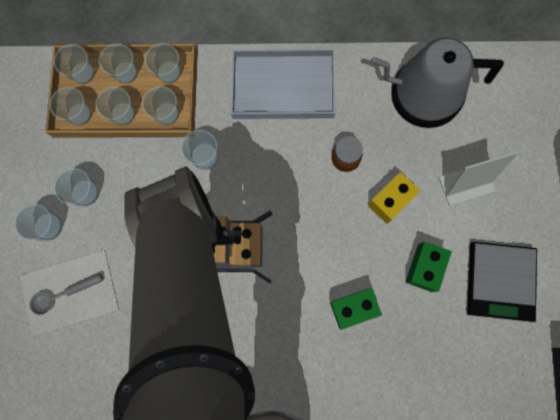

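Run:
```python
from h import *
f=eyes.grab_frame("top");P=pts(f);h=cv2.cvtColor(f["frame"],cv2.COLOR_BGR2HSV)
for r_ in (228,232,236,246,250,255):
    print(r_,[(c,P[r_,c,1].round(3),P[r_,c,2].round(3)) for c in range(208,236,2)])
a=f["frame"][190:290,150:290]; cv2.imwrite("pics/t11c.png",cv2.resize(a,None,fx=5,fy=5))
```

```text
228 [(208, np.float64(0.051), np.float64(0.497)), (210, np.float64(0.053), np.float64(0.477)), (212, np.float64(0.054), np.float64(0.455)), (214, np.float64(0.056), np.float64(0.433)), (216, np.float64(0.075), np.float64(0.309)), (218, np.float64(0.077), np.float64(0.276)), (220, np.float64(0.077), np.float64(0.259)), (222, np.float64(0.077), np.float64(0.234)), (224, np.float64(0.075), np.float64(0.226)), (226, np.float64(0.084), np.float64(0.142)), (228, np.float64(0.084), np.float64(0.116)), (230, np.float64(0.089), np.float64(0.058)), (232, np.float64(0.063), np.float64(0.211)), (234, np.float64(0.058), np.float64(0.217))]
232 [(208, np.float64(0.049), np.float64(0.506)), (210, np.float64(0.05), np.float64(0.493)), (212, np.float64(0.051), np.float64(0.474)), (214, np.float64(0.052), np.float64(0.452)), (216, np.float64(0.079), np.float64(0.286)), (218, np.float64(0.077), np.float64(0.275)), (220, np.float64(0.077), np.float64(0.255)), (222, np.float64(0.077), np.float64(0.236)), (224, np.float64(0.075), np.float64(0.225)), (226, np.float64(0.071), np.float64(0.225)), (228, np.fl
[... 1994 characters left out ...]
3), np.float64(0.06)), (234, np.float64(0.079), np.float64(0.061))]
255 [(208, np.float64(0.036), np.float64(0.573)), (210, np.float64(0.035), np.float64(0.566)), (212, np.float64(0.035), np.float64(0.554)), (214, np.float64(0.104), np.float64(0.155)), (216, np.float64(0.1), np.float64(0.157)), (218, np.float64(0.097), np.float64(0.154)), (220, np.float64(0.093), np.float64(0.156)), (222, np.float64(0.089), np.float64(0.155)), (224, np.float64(0.085), np.float64(0.156)), (226, np.float64(0.084), np.float64(0.135)), (228, np.float64(0.084), np.float64(0.107)), (230, np.float64(0.087), np.float64(0.062)), (232, np.float64(0.083), np.float64(0.061)), (234, np.float64(0.079), np.float64(0.059))]
```

View pics/t11c.png

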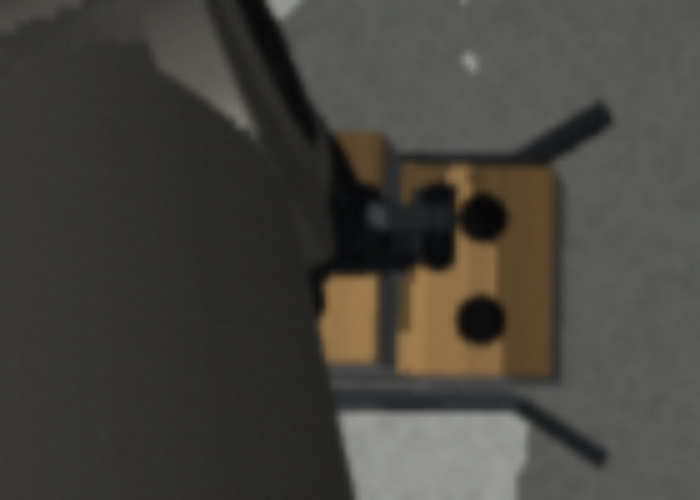

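Both cameras agree that the held tin needs about +3.3 mm in x and -0.8 mm in y. I'll correct that and descend in stages.

>>> drive_tool:
  commands:
    - {"tx":0.165,"ty":-0.04,"tz":0,"rx":0,"ry":0,"rz":-0.05,"grip":1}
    - {"tx":0,"ty":0,"tz":-0.5,"rx":0,"ry":0,"rz":0,"grip":1}
    - {"tx":0,"ty":0,"tz":-0.5,"rx":0,"ry":0,"rz":0,"grip":1}
    - {"tx":0,"ty":0,"tz":-0.2,"rx":0,"ry":0,"rz":0,"grip":1}
    - {"tx":0,"ty":0,"tz":0,"rx":0,"ry":0,"rz":0,"grip":1}
    - {"tx":0,"ty":0,"tz":0,"rx":0,"ry":0,"rz":0,"grip":1}

```text
clock: 21.58
tcp_pos: [0.4768, 0.1142, 0.0894]
orientation: [-3.142, 0.011, -0.0]
contact_force: [0.5, -0.9, -1.5]
grip_width: 0.0599
```

```bash
python3 m.py 12
```

```text
side heights (array([1879,  469,    2,    0,    0,    0,    0,  363,  615,    0,    6,
          4,    6,    8]), array([0.05, 0.06, 0.07, 0.08, 0.09, 0.1 , 0.11, 0.12, 0.13, 0.14, 0.15,
       0.16, 0.17, 0.18, 0.19]))
0.05 (array([476.2, 115.4]), array([181.7,  90.4]), 89.1) x [0.4307 0.5211] y [0.0268 0.2054] z 0.059
0.1 (array([475.9, 132.1]), array([100.9,  90. ]), 89.58) x [0.4309 0.5197] y [0.0845 0.1478] z 0.1304
lug [273.2 222.3] 53 [0.4659 0.0876 0.1508]
lug [250.3 256.8] 388 [0.4723 0.1594 0.1508]
lug [274. 245.] 114 [0.4527 0.1171 0.1365]
lug [232.8 292.1] 115 [0.498  0.1764 0.0652]
lug [258.4 301.5] 119 [0.4543 0.177  0.0654]
top heights (array([472, 454,   1,   0,   0,   0,   2,  86, 167,   4,   2,   8,   2,
         5]), array([0.05, 0.06, 0.07, 0.08, 0.09, 0.1 , 0.11, 0.12, 0.13, 0.14, 0.15,
       0.16, 0.17, 0.18, 0.19]))
0.05 (array([473.7,  54.4]), array([61.4, 89. ]), 89.47) x [0.4295 0.5177] y [0.0241 0.0846] z 0.0599
0.1 (array([472.6,  75.4]), array([55.3, 89. ]), 85.06) x [0.4299 0.5181] y [0.0573 0.1041] z 0.131
lug [246.3 232.9] 63 [0.4952 0.0524 0.066 ]
lug [229.8 241. ] 91 [0.4674 0.0754 0.1475]
lug [245.9 253.7] 63 [0.4508 0.0524 0.0661]
21.675 [0.4769 0.1142 0.0896] [-3.1414e+00  1.1500e-02 -8.0000e-04] [ 0.9   0.4  -2.02]
```

View pics/s12c.png

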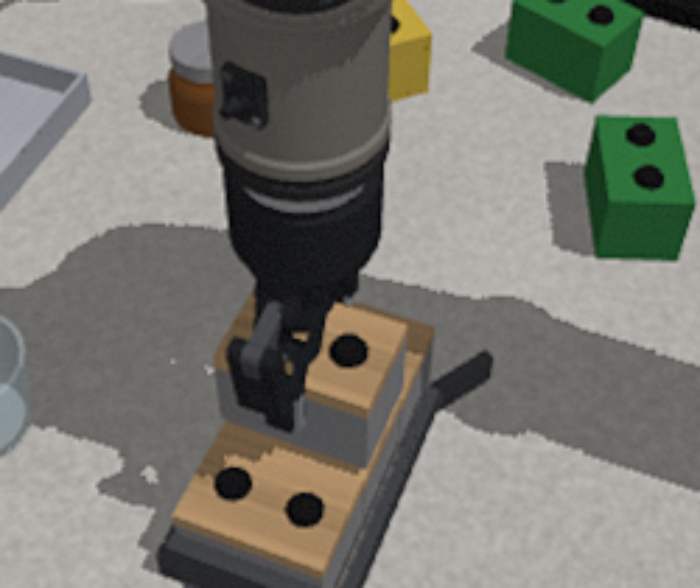

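The held lug is at (0.4527, 0.1171) and the mid tin's lug is at (0.4534, 0.1172), which is well aligned. I'll lower it slowly.

>>> drive_tool:
  commands:
    - {"tx":0.02,"ty":0,"tz":-0.1,"rx":0,"ry":0,"rz":0,"grip":1}
    - {"tx":0,"ty":0,"tz":-0.1,"rx":0,"ry":0,"rz":0,"grip":1}
    - {"tx":0,"ty":0,"tz":-0.1,"rx":0,"ry":0,"rz":0,"grip":1}
    - {"tx":0,"ty":0,"tz":-0.1,"rx":0,"ry":0,"rz":0,"grip":1}

```text
clock: 22.18
tcp_pos: [0.477, 0.1141, 0.0811]
orientation: [3.142, -0.012, -0.0]
contact_force: [0.1, 0.9, -2.2]
grip_width: 0.0598
```

>>> drive_tool:
  commands:
    - {"tx":0,"ty":0,"tz":-0.06,"rx":0,"ry":0,"rz":0,"grip":1}
    - {"tx":0,"ty":0,"tz":-0.06,"rx":0,"ry":0,"rz":0,"grip":1}
    - {"tx":0,"ty":0,"tz":0,"rx":0,"ry":0,"rz":0,"grip":1}

```text
clock: 22.55
tcp_pos: [0.477, 0.1141, 0.0788]
orientation: [3.141, -0.011, -0.0]
contact_force: [-0.0, -0.6, -3.1]
grip_width: 0.0593
```

>>> drive_tool:
  commands:
    - {"tx":0,"ty":0,"tz":-0.05,"rx":0,"ry":0,"rz":0,"grip":1}
    - {"tx":0,"ty":0,"tz":0,"rx":0,"ry":0,"rz":0,"grip":1}

```text
clock: 22.8
tcp_pos: [0.4772, 0.1142, 0.0781]
orientation: [-3.142, 0.012, -0.0]
contact_force: [-0.8, -0.4, 1.2]
grip_width: 0.0601
```

>>> drive_tool:
  commands:
    - {"tx":0,"ty":0,"tz":-0.05,"rx":0,"ry":0,"rz":0,"grip":1}
    - {"tx":0,"ty":0,"tz":0,"rx":0,"ry":0,"rz":0,"grip":1}

```text
clock: 23.05
tcp_pos: [0.4772, 0.1142, 0.0781]
orientation: [3.142, -0.012, 0.001]
contact_force: [-4.4, -1.8, 14.8]
grip_width: 0.0596
```

```bash
python3 m.py 13
```

```text
side heights (array([1776,  441,    0,    0,    0,    1,  796,  165,    0,    7,    4,
          9,    5,    8]), array([0.05, 0.06, 0.07, 0.08, 0.09, 0.1 , 0.11, 0.12, 0.13, 0.14, 0.15,
       0.16, 0.17, 0.18, 0.19]))
0.05 (array([476.3, 115.2]), array([182.7,  90.6]), 88.96) x [0.4308 0.5211] y [0.027  0.2053] z 0.0591
0.1 (array([475.9, 133.3]), array([99.7, 89.9]), 89.99) x [0.4313 0.5199] y [0.0846 0.1527] z 0.1191
lug [272.6 227.4] 46 [0.4664 0.0885 0.1395]
lug [273.8 249.3] 113 [0.4532 0.1168 0.1252]
lug [232.8 292.1] 115 [0.498  0.1764 0.0652]
lug [258.3 301.6] 120 [0.4544 0.177  0.0652]
top heights (array([497, 410,   0,   0,   9,  12, 137, 104,   5,   1,   3,   0,   3,
         9]), array([0.05, 0.06, 0.07, 0.08, 0.09, 0.1 , 0.11, 0.12, 0.13, 0.14, 0.15,
       0.16, 0.17, 0.18, 0.19]))
0.05 (array([473.8,  53.7]), array([59.4, 89.1]), 89.89) x [0.4295 0.5178] y [0.0242 0.0827] z 0.0598
0.1 (array([472.8,  74.3]), array([58.5, 89.2]), 86.5) x [0.4302 0.5181] y [0.0457 0.1031] z 0.1198
lug [246.7 233. ] 57 [0.4951 0.0516 0.0656]
lug [230.3 241.6] 98 [0.4672 0.0754 0.1399]
lug [245.9 253.6] 64 [0.4509 0.0524 0.066 ]
23.15 [0.4772 0.1142 0.0781] [ 3.1415e+00 -1.1600e-02  8.0000e-04] [-5.46 -1.69 13.78]
```

It's seated, with the lid exactly 60 mm above the row lids and a 14 N reaction. I'll ease off, open and rise.

>>> drive_tool:
  commands:
    - {"tx":0,"ty":0,"tz":0.07,"rx":0,"ry":0,"rz":0,"grip":1}
    - {"tx":0,"ty":0,"tz":0,"rx":0,"ry":0,"rz":0,"grip":0}
    - {"tx":0,"ty":0,"tz":0,"rx":0,"ry":0,"rz":0,"grip":-0.7}
    - {"tx":0,"ty":0,"tz":0,"rx":0,"ry":0,"rz":0,"grip":-0.9}
    - {"tx":0,"ty":0,"tz":0,"rx":0,"ry":0,"rz":0,"grip":-0.9}
    - {"tx":0,"ty":0,"tz":0.3,"rx":0,"ry":0,"rz":0,"grip":-0.9}
    - {"tx":0,"ty":0,"tz":0.8,"rx":0,"ry":0,"rz":0,"grip":-0.9}
    - {"tx":0,"ty":0,"tz":1,"rx":0,"ry":0,"rz":0,"grip":-0.9}
    - {"tx":0,"ty":0,"tz":1,"rx":0,"ry":0,"rz":0,"grip":-0.9}
    - {"tx":0,"ty":0,"tz":1,"rx":0,"ry":0,"rz":0,"grip":-0.9}

```text
clock: 24.4
tcp_pos: [0.4773, 0.1142, 0.1622]
orientation: [-3.141, 0.012, -0.002]
contact_force: [0.5, -0.9, -0.7]
grip_width: 0.0809
```

>>> drive_tool:
  commands:
    - {"tx":0,"ty":0,"tz":1,"rx":0,"ry":0,"rz":0,"grip":-0.9}
    - {"tx":0,"ty":-1,"tz":1,"rx":0,"ry":0,"rz":0,"grip":-0.9}
    - {"tx":0,"ty":-1,"tz":0,"rx":0,"ry":0,"rz":0,"grip":-0.9}
    - {"tx":0,"ty":-1,"tz":0,"rx":0,"ry":0,"rz":0,"grip":-0.9}
    - {"tx":0,"ty":-1,"tz":0,"rx":0,"ry":0,"rz":0,"grip":-0.9}
    - {"tx":0,"ty":-1,"tz":0,"rx":0,"ry":0,"rz":0,"grip":-0.9}
    - {"tx":0,"ty":-1,"tz":0,"rx":0,"ry":0,"rz":0,"grip":-0.9}
    - {"tx":0,"ty":-1,"tz":0,"rx":0,"ry":0,"rz":0,"grip":-0.9}
    - {"tx":0,"ty":-1,"tz":0,"rx":0,"ry":0,"rz":0,"grip":-0.9}
    - {"tx":0,"ty":0,"tz":0,"rx":0,"ry":0,"rz":0,"grip":-0.9}

```text
clock: 25.65
tcp_pos: [0.4771, -0.0472, 0.2013]
orientation: [3.141, -0.016, 0.002]
contact_force: [-0.0, 0.5, -0.2]
grip_width: 0.0811
```

```bash
python3 m.py 14
python3 - <<'E'
from h import *
f=eyes.grab_frame("top");P=pts(f)
for t in("glass","jar"):
    for d in spotter.masks_of("top",t)[:2]: print(t,d["confidence"],np.array(d["position"])*[560,420],np.median(P[d["mask"]&(f["range_z"]>0)],0).round(3))
E
```

```text
side heights (array([1858,  492,    0,    0,    0,    4, 1443,  328,    0,    0,    0,
          0,    0,    0]), array([0.05, 0.06, 0.07, 0.08, 0.09, 0.1 , 0.11, 0.12, 0.13, 0.14, 0.15,
       0.16, 0.17, 0.18, 0.19]))
0.05 (array([476.4, 115.2]), array([182.3,  91.2]), 89.4) x [0.4308 0.5213] y [0.0261 0.2054] z 0.0591
0.1 (array([476.2, 114.6]), array([61.6, 90.5]), 89.64) x [0.4312 0.5198] y [0.0852 0.145 ] z 0.1191
lug [247.9 240.6] 108 [0.4965 0.1163 0.1251]
lug [274.  249.3] 117 [0.4529 0.1167 0.1251]
lug [232.8 292.1] 114 [0.498  0.1764 0.0652]
lug [258.4 301.6] 120 [0.4543 0.177  0.0654]
top heights (array([724, 634,   2,   0,  15,  25, 658, 560,   1,   0,   0,   0,   0,
         0]), array([0.05, 0.06, 0.07, 0.08, 0.09, 0.1 , 0.11, 0.12, 0.13, 0.14, 0.15,
       0.16, 0.17, 0.18, 0.19]))
0.05 (array([474.9, 128.7]), array([151.7,  89.4]), 88.98) x [0.4301 0.5195] y [0.0548 0.2033] z 0.0598
0.1 (array([474.4, 113.6]), array([60.9, 88.8]), 89.34) x [0.4304 0.518 ] y [0.0833 0.1429] z 0.1198
lug [231.  229.9] 23 [0.4996 0.0834 0.0802]
lug [213.7 228.4] 71 [0.4956 0.1118 0.1261]
lug [190.6 232.1] 60 [0.4968 0.1722 0.0656]
lug [243.9 233.1] 25 [0.4947 0.0576 0.0663]
lug [230.4 246.4] 22 [0.4645 0.0837 0.0808]
lug [213.  250.1] 68 [0.4519 0.1118 0.1259]
lug [189.9 252.3] 61 [0.4534 0.172  0.0659]
lug [244.  253.4] 32 [0.4512 0.0565 0.0667]
25.75 [ 0.4772 -0.0452  0.201 ] [-3.1411e+00  1.1400e-02 -1.5000e-03] [ 0.04  0.21 -0.29]
glass 0.97 [199.192 147.   ] [0.699 0.168 0.032]
jar 0.93 [342.104 153.384] [ 0.671 -0.164  0.068]
```

View pics/s14.png

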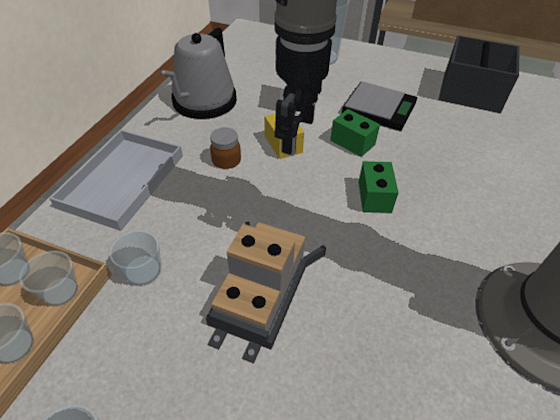

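View pics/t14.png

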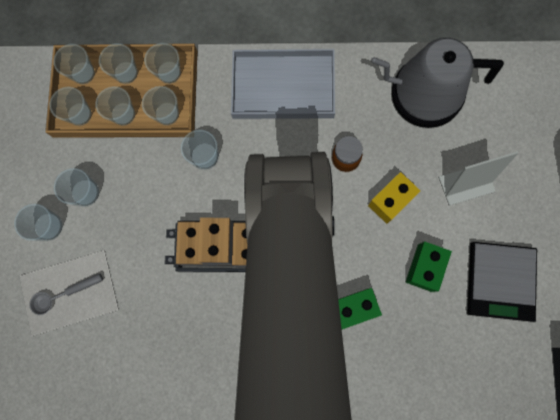

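The stack is at (262, 250) in the side view and the spare is level on the mid tin. The glass and jar haven't moved, the row is still 180 mm long and tight, and the arm is clear. Handing in.

```bash
python3 -c "
from h import *
print(workorder.hand_in(), status.get_obs()['clock'])"
```

```text
the job is handed in; nothing more can be done
the job is handed in; nothing more can be done
```

The three tins are in the dock, tight together against the end stop, and the fourth tin is locked on the middle one. I handed the job in at about 26 s of the 67 s allowed. The hand-in gives no verdict.

- **Row:** I pushed it with two fingers on the tail tin's rear face at about 2–3 N. At the end stop an 18 N push no longer moved it. The last look gave a row length of about 180 mm.
- **Fourth tin:** I gripped it across its 60 mm width, carried it over and aligned it by camera. It went down over the lugs without resistance until it rested on the lid. Its lid is now 60.0 mm above the row's lids in both cameras, level and within about 1 mm of the middle tin's centre.
- **Bystanders:** the glass and jar are within about 2 mm of their starting positions, which is within camera error. I never touched the look-alikes, and the arm was clear of everything at hand-in.

**Where checks disagreed:** the top and side cameras differ by about 4 mm in y, so I aligned the tins relative to each other within each camera's view. The gap to the stop could not be seen directly to better than 1–2 mm. That contact rests on the push force and the halt in movement. The arm partly hid the tail tin in the last top view, so its final position comes mainly from the side camera and earlier pictures.

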